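# Unlock the printer feed unit with the square key

## Task

Unlock the grey printer feed unit on the bench: take the blue-handled square key out of the plywood key rack, push it fully home in the recessed square socket on top of the unit, and turn it clockwise (seen from above) as far as it will go, so that the lock's white pointer goes from the red dot to the green dot. Turn the lock only with the key, then let go and leave the key standing fully home in the turned lock.

Things in the scene. Friction and masses are not known exactly. Their poses are not given: they have to be found in the camera images.
- key_handle (a point): Centre of the blue-handled key's handle. Axes: z up the key, x along the handle: a plastic bar 46 long (x), 16 wide (y, grip across it), 28 high. Below: a thin neck, then a steel collar 38 across, 6 thick, underside 38 below this point; then a steel shank 14 square (sides along x, y), 36 long, its last 6 tapered to 9 square, tip 74 below this point. Stands upright. About 120 g. All in mm.
- rack: Plywood key rack, 220 (x) x 60 (y) x 55 mm high; origin under its centre on the bench. Three keys stand in a row along its x, 70 mm apart, in varying order, their handles roughly along x: the blue one; bystanders with a yellow handle (thin round shank) and a red one (shank too thick). Collars rest on its flat top, shanks hang loose in 24 mm square holes: lift straight up 40 mm or more.
- socket (a point): Mouth centre of the lock's socket, on the top of a dark steel block, 48 mm square, that turns; 4 mm below the unit's flat top (85 mm above the bench) in a 72 mm round well. x, y: along the hole's sides, turning with it; z up. Hole 16.5 mm square, 40 deep; the top 8 mm funnels out at 45 degrees to 32.5. Key fits all four ways; home when its collar meets the block: handle centre 38 above here.
- latch (a joint): Angle of the lock, rad: 0 with its white pointer (on the block's rim, +x side of the socket) at the red dot, growing clockwise seen from above to a stop at 1.2 at the green dot. Starts at 0 to 0.25, turns stiffly (0.06 N m), stays where left. The key has 11 degrees of play each way in the socket before it drives the lock, so turn it that much further. The grey unit itself does not move.
There are look-alikes about, which are no part of the job. What is shaped like the part that bears key_handle but orange is not meant.

How it is judged:
By the outcome, as a careful person would: the job done as asked, in the order asked, and still so for the second after the job is handed in, with the robot touching nothing.
It also fails if it takes over 42 s, if anything falls off the work surface, if the arm or the gripper's body presses on something with over 40 N, if the wrist force passes 120 N, or if a joint passes its speed limit or range.

## Robot

A 6-joint arm with a two-finger parallel gripper is mounted at the origin on the work surface. World frame = base frame: x ahead of the robot, y to its left, z up, the work surface at z = 0. Lengths are in m, angles in rad, forces in N, time in s.
With the tool pointing down it reaches from about 0.375 to 0.975 m from the base axis. Payload 3.8 kg.
Tool frame: the origin (TCP) lies midway between the tips of the shut fingers; the grasp point (between the pads) lies 19 mm behind it; z points along the fingers, y is the line along which they close (so a half turn about z gives the same grasp; the last joint's range is limited). The gripper opens to 85 mm and grips with 20 to 120 N. Pads are 22 mm wide; open, the fingers measure 114 mm over their backs; the gripper's body (76 mm by 85 mm) begins 54 mm behind the grasp point. The pads swing forward as they close: fully open they stand 13 mm farther back than shut.
Start: joints at [1.209, 0.264, 1.604, -0, 1.274, -0.037], TCP at [0.215, 0.64, 0.231] pointing down, gripper open.
Joint ranges: [-2.63, 2.63], [-0.94, 2.18], [0.31, 2.57], [-1.31, 4.45], [0, 2.66], [-2.55, 2.55]. Speed limits (rad/s): [2.57, 2.57, 3.14, 3.14, 3.14, 3.14].

## Interface

Orientations are given as a unit quaternion [x, y, z, w].
In Python, from bench import * gives the robot as it stands.
- The arm moves only by the shell command python3 -m crank 'ROWS' [FORCE]. ROWS is JSON, a list of rows, each a list of 5 numbers: the opening, from -1 (shut) to 1 (fully open), then the shift along the tool's x, y, z in mm, then the turn about the tool's z in degrees. In form: [[grip, dx, dy, dz, turn], ...]. A call has 1 to 12 rows; each row shifts and turns the commanded pose from where the row before left it, along the tool's axes as they then stand; what a row does not reach is not made up. A row lasts 1/12 s, in which the tool goes at most 41.7 mm and 7.16 degrees, less where a joint would pass 70% of its speed; a pose out of reach is approached as far as the arm can. A call is refused whole if a number of a shift passes 41.7 or a number of a turn 7.16, either way. A call with a gripper value outside its range is refused whole. The fingers move at their own pace and stop on an object; FORCE is the grip in N (left out, the last holds). Time passes only in rows, so rows that do not move let the fingers close. It gives the time, the measured TCP pose, the force, the opening and the grip force at its end, in the units of the state.
- sense(): the state, without advancing time (a new reading comes with each control period).
- read_camera(name): name is "scene" or "side" or "wrist"; returns a dict with "img" (384x512x3 uint8, red, green, blue), "fx", "fy", "cx", "cy" (pixels), "k1" (the pictures are not rectified: a ray, as slopes to the right and down, at radius r is drawn at 1 + k1 r^2 times it, then the intrinsics apply), "rvec" (rotation vector, rad) and "tvec" (3), from world to camera coordinates, as OpenCV has them. Camera axes: x right, y down, z forward; pixel columns grow to the right and rows downward; lengths in m; the calibration is good to about 2 mm. A picture is of the moment at which its call begins. There is no depth.
- job_done(): hands the job in; it is judged then, once.
Trained networks look in a picture, given as the dict that the camera call returned (one of the last four; its "shot" number tells which), for a name from the list of things; names that differ only in an ending like _2 or _b are one class to them, and where a whole thing is asked for, a point or a joint stands for the part that bears it (a point fixed in the world has none). Each returns a list of dicts, best first, with "confidence" (0 to 1); they miss things now and then, are a little off and sometimes report something else, mostly with a low value. They report only what shows in the picture. A call takes as long as a camera call. They do not tell look-alikes from the thing itself.
- cut_out(picture, query): "pixels" (384x512 bool, what is visible of it) and "pixel" ([row, column] in pixels, amid what is visible of it).
The state is a dict: "time_s": time; "q": joint angles; "joint_velocities": joint speeds; "joint_torque": joint torques, N m; "eef_pos": TCP position; "tool_rot": TCP orientation; "force": force on the tool from outside, world axes, zero at the start; "moment": the same for the moment, N m; "opening": opening from 0.0 (shut) to 1.0 (fully open); "gripper_force": force on a finger pad.
Only numpy, scipy, OpenCV 4.12 (cv2) and the standard library are available. Lean on these libraries where they do the work, as an engineer would, in place of code of your own. Each camera call takes 0.05 s, during which the arm holds its last target. There are 200 camera calls.

## Working session

There is one attempt and no reset: what is moved stays moved. The work goes in short steps, Python scripts to look and compute and a shell command to move; the robot and the scene stay as the last step left them, time stands still between calls to the robot, and variables do not carry over. Pictures are saved under pics/ and viewed, at most 10 in all, crops included, and the job is handed in when it is done.

```bash
mkdir -p pics
cat > h.py <<'E'
from bench import *
import numpy as np, cv2
from scipy.spatial.transform import Rotation as R
def ray(p,u,v):
    x=np.array([(u-p["cx"])/p["fx"],(v-p["cy"])/p["fy"]]); s=x.copy()
    for _ in range(20): s=x/(1+p["k1"]*(s@s))
    M=R.from_rotvec(np.array(p["rvec"]).ravel()).as_matrix(); t=np.array(p["tvec"]).ravel()
    return -M.T@t, M.T@np.array([s[0],s[1],1.])
def onz(p,u,v,z):
    c,d=ray(p,u,v); return c+d*(z-c[2])/d[2]
def proj(p,X):
    M=R.from_rotvec(np.array(p["rvec"]).ravel()).as_matrix(); c=M@np.array(X)+np.array(p["tvec"]).ravel()
    s=c[:2]/c[2]; s=s*(1+p["k1"]*(s@s)); return s[0]*p["fx"]+p["cx"], s[1]*p["fy"]+p["cy"]
def save(p,n): cv2.imwrite("pics/"+n,p["img"][:,:,::-1])
E
python3 - <<'E'
from h import *
a=[]
for n in ["scene","side"]:
    p=read_camera(n); a.append(p["img"])
    for q in ["key_handle","rack","socket"]:
        for d in cut_out(p,q): 
            v,u=d["pixel"]; print(n,q,round(d["confidence"],2),[round(v),round(u)],d["pixels"].sum(),p["img"][d["pixels"]].mean(0).round(),onz(p,u,v,0.085).round(3))
    print(ray(p,256,192)[0])
for i,x in enumerate(a): cv2.imwrite(f"pics/a{i}.png",cv2.resize(x,(768,576))[:,:,::-1])
s=sense();print(s["tool_rot"],s["time_s"])
E
```

```text
scene key_handle 0.81 [304, 143] 344 [152.  74.   6.] [ 0.444 -0.386  0.085]
scene key_handle 0.69 [267, 210] 381 [ 52.  73. 109.] [ 0.526 -0.264  0.085]
scene key_handle 0.59 [322, 193] 400 [159.  78.   8.] [ 0.548 -0.376  0.085]
scene rack 0.92 [284, 214] 2380 [141. 115.  78.] [ 0.549 -0.294  0.085]
scene socket 0.75 [127, 309] 304 [75. 78. 77.] [0.581 0.178 0.085]
[ 0.72363319 -0.48289818  0.80210679]
side key_handle 0.78 [263, 353] 391 [180. 110.  68.] [ 0.52  -0.373  0.085]
side key_handle 0.73 [235, 315] 344 [109. 109. 133.] [ 0.518 -0.27   0.085]
side key_handle 0.56 [294, 328] 468 [187. 112.  67.] [ 0.427 -0.381  0.085]
side rack 0.7 [254, 308] 1964 [170. 142. 110.] [ 0.469 -0.293  0.085]
side socket 0.62 [235, 315] 319 [106. 108. 135.] [ 0.518 -0.27   0.085]
side socket 0.6 [129, 206] 212 [115. 115. 113.] [0.575 0.178 0.085]
[ 0.06765028 -0.53739522  0.7911577 ]
[ 1.61667883e-01  9.86845211e-01 -1.55100419e-04 -2.84490405e-05] 0.4
```

View pics/a0.png

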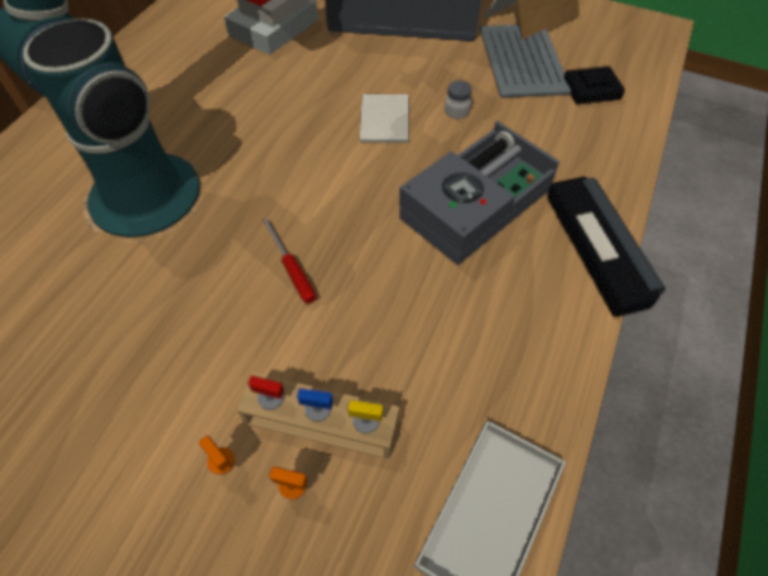

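View pics/a1.png

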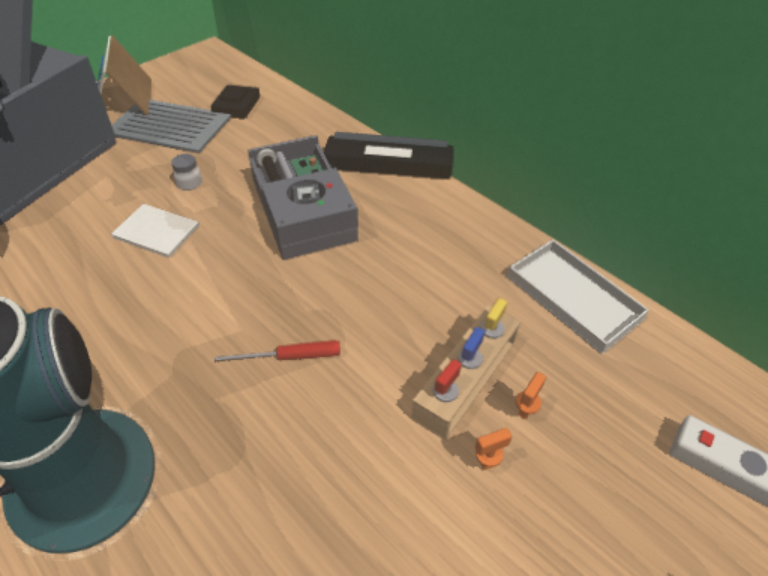

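The scene view shows the blue key in the middle of the rack at about (210,266) px, red to its left and yellow to its right. The orange look-alikes stand in front, and the lock is at (309,127). I'll work out the poses and the moves.

```bash
cat >> h.py <<'E'
def totool(target,s=None):
    s=s or sense(); return R.from_quat(s["tool_rot"]).inv().apply(np.array(target)-s["eef_pos"])*1000
def colour(p,c):
    h=cv2.cvtColor(p["img"],cv2.COLOR_RGB2HSV); lo,hi={"blue":(105,125),"yellow":(22,32),"red":(170,180),"green":(45,80)}[c]
    return cv2.inRange(h,(lo,130,50),(hi,255,255))>0
E
python3 - <<'E'
from h import *
for n in ["scene","side"]:
    p=read_camera(n)
    for c in ["blue","yellow"]:
        m=colour(p,c).astype(np.uint8); k,l,st,ce=cv2.connectedComponentsWithStats(m)
        i=1+np.argmax(st[1:,4]); print(n,c,st[i],ce[i].round(1),onz(p,*ce[i],.093).round(4))
    for nm,u,v,z in [("red",265,386,.093),("sock",463,187,.081)] if n=="scene" else [("red",448,377,.093),("sock",306,192,.081)]:
        print(nm,onz(p,u/1.5,v/1.5,z).round(3))
    if n=="scene":
        for nm,u,v in [("reddot",483,202),("green",453,205)]: print(nm,onz(p,u/1.5,v/1.5,.085).round(3))
s=sense(); T=R.from_quat(s["tool_rot"]); print(T.as_matrix().round(3),totool([.578,.178,.231]))
p=read_camera("wrist");c,d=ray(p,256,192);print(T.inv().apply(c-s["eef_pos"]),T.inv().apply(d),p["fx"])
E
```

```text
scene blue [199 260  22  12 216] [209.9 265.3] [ 0.5259 -0.2639  0.093 ]
scene yellow [232 267  24  14 269] [243.5 273. ] [ 0.5947 -0.2508  0.093 ]
red [ 0.456 -0.277  0.093]
sock [0.576 0.189 0.081]
reddot [0.619 0.167 0.085]
green [0.575 0.14  0.085]
side blue [311 219  11  14  63] [315.7 226.2] [ 0.532  -0.2587  0.093 ]
side yellow [325 199  13  20 121] [330.9 207.3] [ 0.599  -0.2479  0.093 ]
red [ 0.456 -0.277  0.093]
sock [0.575 0.189 0.081]
[[-0.948  0.319 -0.   ]
 [ 0.319  0.948 -0.   ]
 [-0.    -0.    -1.   ]] [-4.90960941e+02 -3.21834323e+02  2.74929246e-01]
[ 0.07961013  0.0004314  -0.14204798] [-0.29665236 -0.0037432   0.95513835] 295.7339052407601
```

```bash
python3 -m crank '[[1,-33,-20.7,3,0],[1,-33,-20.7,3,0],[1,-33,-20.7,3,0],[1,-33,-20.7,3,0],[1,-33,-20.7,3,0],[1,-33,-20.7,3,0],[1,-33,-20.7,3,0],[1,-33,-20.7,3,0],[1,-33,-20.7,3,0],[1,-33,-20.7,3,0],[1,-33,-20.7,3,0],[1,-33,-20.7,3,0]]' && python3 -m crank '[[1,-33,-20.7,3,0],[1,-33,-20.7,3,0],[1,-10,-10,3,0],[1,0,0,0,0]]'
python3 - <<'E'
from h import *
p=read_camera("wrist"); s=sense(); print(s["time_s"],s["eef_pos"],s["q"],totool([.576,.189,.186]))
np.savez("sock.npz",**{k:p[k] for k in ["img","fx","fy","cx","cy","k1","rvec","tvec"]})
for d in cut_out(p,"socket"):
    v,u=d["pixel"]; print(d["confidence"],v,u,onz(p,u,v,.081))
u,v=map(int,proj(p,[.576,.189,.081])); print(u,v)
x0=min(max(u-80,0),352);y0=min(max(v-60,0),264); print(x0,y0); cv2.imwrite("pics/w1.png",cv2.resize(p["img"][y0:y0+120,x0:x0+160],(800,600),interpolation=2)[:,:,::-1])
E
```

```text
time_s: 1.55
eef_pos: [0.5125, 0.2763, 0.1956]
tool_rot: [0.162, 0.987, 0.0, 0.0]
force: [0.2, 1.3, 0.5]
opening: 1.001
gripper_force: 0.0
time_s: 1.88
eef_pos: [0.5684, 0.2017, 0.1856]
tool_rot: [0.164, 0.986, -0.001, -0.0]
force: [-1.0, 0.5, 0.4]
opening: 1.0
gripper_force: 0.0
1.9333 [0.56734658 0.20352325 0.1858012 ] [ 3.02894725e-01  1.61715009e-01  1.81261711e+00  3.98955239e-04
  1.16836124e+00 -9.39964521e-01] [-12.87156038 -10.96016295  -0.20915913]
0.93 203.1 246.0 [0.57227277 0.19035376 0.081     ]
245 207
165 147
```

View pics/w1.png

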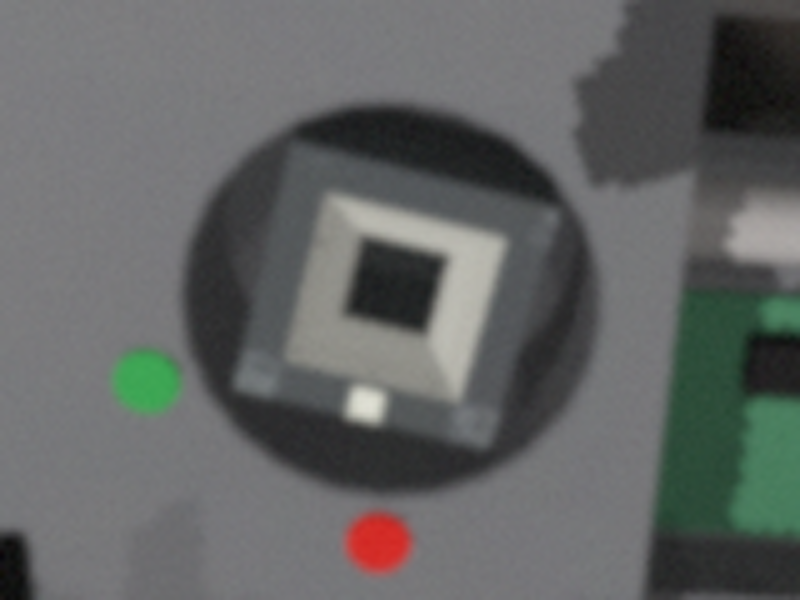

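The wrist crop shows the block's corners, its pointer at (366,404) not far off the red dot (378,543), and the green dot at (147,381). Next step is to project these onto z=0.081.

Run:
```python
from h import *
p=dict(np.load("sock.npz"))
f=lambda x,y,z: onz(p,(x+.5)/5-.5+165,(y+.5)/5-.5+147,z)
for nm,C in [("funnel",[(325,190),(507,238),(460,402),(285,360)]),("block",[(297,143),(557,207),(490,450),(237,392)])]:
    P=np.array([f(*c,.081) for c in C]); c=P.mean(0)
    e=[(P[(i+1)%4]-P[i]) for i in range(4)]
    print(nm,c.round(4),[(round(np.hypot(*a[:2])*1000,1),round(np.degrees(np.arctan2(a[1],a[0]))%90,1)) for a in e])
for nm,x,y,z in [("ptr",366,404,.081),("red",378,543,.085),("green",147,381,.085)]:
    d=f(x,y,z)-c; print(nm,np.degrees(np.arctan2(d[1],d[0])),np.hypot(*d[:2]))
s=sense(); print(totool([.53,-.262,.22]))
```

```text
funnel [0.5745 0.1872 0.081 ] [(np.float64(32.8), np.float64(55.7)), (np.float64(32.4), np.float64(56.4)), (np.float64(32.6), np.float64(56.5)), (np.float64(32.8), np.float64(56.8))]
block [0.575  0.1872 0.081 ] [(np.float64(46.3), np.float64(56.8)), (np.float64(47.9), np.float64(57.4)), (np.float64(47.4), np.float64(57.0)), (np.float64(48.1), np.float64(56.0))]
ptr -34.62811871042692 0.0205952392505581
red -23.42255434421819 0.046209147352754214
green -91.77032166397879 0.0463011671720931
[-114.82552476 -453.84526202  -34.16138902]
```

```bash
python3 -m crank '[[1,-9.6,-37.8,-1.2,0],[1,-9.6,-37.8,-1.2,0],[1,-9.6,-37.8,-1.2,0],[1,-9.6,-37.8,-1.2,0],[1,-9.6,-37.8,-1.2,0],[1,-9.6,-37.8,-1.2,0],[1,-9.6,-37.8,-1.2,0],[1,-9.6,-37.8,-1.2,0],[1,-9.6,-37.8,-1.2,0],[1,-9.6,-37.8,-1.2,0],[1,-9.6,-37.8,-1.2,0],[1,-9.6,-37.8,-1.2,0]]' && python3 -m crank '[[1,0,0,0,-5.8],[1,0,0,0,-5.8],[1,0,0,0,-5.8],[1,0,0,0,-5.8],[1,0,0,0,-5.8],[1,0,0,0,0]]'
python3 - <<'E'
from h import *
p=read_camera("wrist"); s=sense(); print(s["eef_pos"],s["q"],R.from_quat(s["tool_rot"]).as_matrix().round(3))
np.savez("key.npz",**{k:p[k] for k in ["img","fx","fy","cx","cy","k1","rvec","tvec"]})
save(p,"w2.png")
for d in cut_out(p,"key_handle"):
    v,u=d["pixel"]; print(d["confidence"],v,u,onz(p,u,v,.093))
E
```

```text
time_s: 2.98
eef_pos: [0.5317, -0.2614, 0.2013]
tool_rot: [0.161, 0.987, 0.0, 0.0]
force: [0.5, 0.8, -0.5]
opening: 1.003
gripper_force: 0.0
time_s: 3.48
eef_pos: [0.5321, -0.2598, 0.201]
tool_rot: [-0.093, 0.996, 0.0, 0.0]
force: [-0.1, -0.5, 0.5]
opening: 1.001
gripper_force: 0.0
[ 0.53200485 -0.25992677  0.20098469] [-4.96845777e-01  1.29307250e-01  1.82058615e+00  5.68690522e-04
  1.19148767e+00 -2.24926741e+00] [[-0.984 -0.18   0.   ]
 [-0.18   0.984  0.   ]
 [-0.     0.    -1.   ]]
0.81 183.5 253.2 [ 0.52312468 -0.2648797   0.093     ]
0.79 57.2 139.9 [ 0.4393282  -0.36959515  0.093     ]
0.71 172.3 144.8 [ 0.53051684 -0.359288    0.093     ]
```

View pics/w2.png

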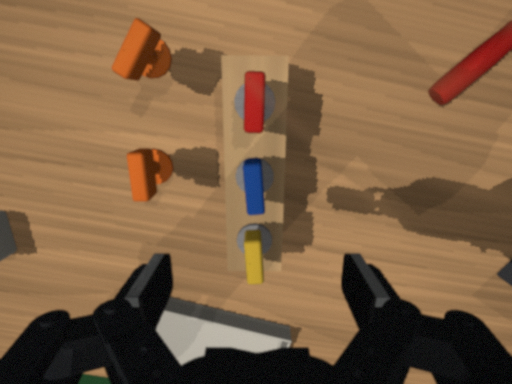

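The blue handle is at (254,186), between red and yellow. I'll zoom in on it for its top face and yaw.

Run:
```python
from h import *
p=dict(np.load("key.npz")); cv2.imwrite("pics/w3.png",cv2.resize(p["img"][141:231,195:315],(800,600),interpolation=2)[:,:,::-1])
```

```text
(no output)
```

View pics/w3.png

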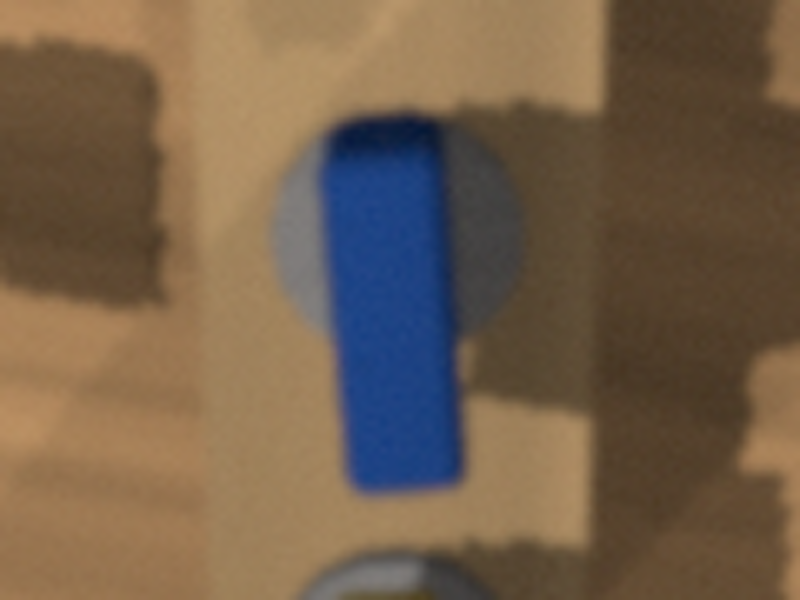

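The top face's corners lie near (325,162), (443,158), (463,485) and (350,490) in the crop.

Run:
```python
from h import *
p=dict(np.load("key.npz")); k=800/120
P=np.array([onz(p,(x+.5)/k-.5+195,(y+.5)/k-.5+141,.107) for x,y in [(325,162),(443,158),(463,485),(350,490)]])
c=P.mean(0); print(c)
for i in range(4):
    a=P[(i+1)%4]-P[i]; print(np.hypot(*a[:2])*1000,np.degrees(np.arctan2(a[1],a[0])))
d=(P[0]+P[1]-P[2]-P[3]); print("long",np.degrees(np.arctan2(d[1],d[0])))
s=sense(); x=R.from_quat(s["tool_rot"]).as_matrix()[:,0]; print("toolx",np.degrees(np.arctan2(x[1],x[0])),totool([c[0],c[1],.074]))
```

```text
[ 0.52449636 -0.26386618  0.107     ]
14.366737665712876 102.58667045234243
42.7324483249881 14.318599480332121
14.529353322894716 -76.66150761977701
42.91845470889705 -165.9044155064175
long -165.7931501719817
toolx -169.66590639154586 [  8.05890248  -2.33229821 126.93413845]
```

```bash
python3 -m crank '[[1,8,-2.3,0,-3.9],[1,0,0,25,0],[1,0,0,30,0],[1,0,0,30,0],[1,0,0,25,0],[1,0,0,17.5,0],[1,0,0,0,0],[1,0,0,0,0]]' 60
python3 - <<'E'
from h import *
s=sense(); x=R.from_quat(s["tool_rot"]).as_matrix()[:,0]; print("toolx",np.degrees(np.arctan2(x[1],x[0])),totool([.5245,-.2639,.073]))
E
python3 -m crank '[[-1,0,0,0,0],[-1,0,0,0,0],[-1,0,0,0,0],[-1,0,0,0,0],[-1,0,0,0,0],[-1,0,0,0,0],[-1,0,0,0,0],[-1,0,0,0,0]]' 60
```

```text
time_s: 4.25
eef_pos: [0.5233, -0.2643, 0.0722]
tool_rot: [-0.124, 0.992, 0.001, -0.001]
force: [0.7, -0.4, 0.9]
opening: 1.002
gripper_force: 0.0
toolx -165.75344872014315 [-1.23049241  0.07303254 -0.77217801]
time_s: 4.92
eef_pos: [0.5244, -0.2654, 0.0738]
tool_rot: [-0.124, 0.992, -0.0, 0.0]
force: [0.1, 0.8, 3.9]
opening: 0.171
gripper_force: 109.0
```

```bash
python3 -m crank '[[-1,0,0,-15,0],[-1,0,0,-20,0],[-1,0,0,-25,0],[-1,0,0,-30,0],[-1,0,0,-30,0],[-1,0,0,-10,0],[-1,0,0,0,6.8],[-1,0,0,0,6.8],[-1,0,0,0,6.8],[-1,0,0,0,6.8],[-1,0,0,0,6.8],[-1,0,0,0,6.8]]'
python3 -m crank '[[-1,0,0,0,6.8],[-1,0,0,0,0]]'
python3 - <<'E'
from h import *
p=read_camera("wrist"); s=sense(); M=R.from_quat(s["tool_rot"]).as_matrix();x=M[:,0]; print("toolx",np.degrees(np.arctan2(x[1],x[0]))%360,s["eef_pos"],s["opening"],s["gripper_force"],totool([.5747,.1872,.2]))
np.savez("grasp.npz",**{k:p[k] for k in ["img","fx","fy","cx","cy","k1","rvec","tvec"]},pos=s["eef_pos"],rot=s["tool_rot"])
for dz in (-.033,-.019): print(proj(p,s["eef_pos"]+M@[0,0,dz]), proj(p,s["eef_pos"]+M@[.023,0,dz]))
cv2.imwrite("pics/w4.png",cv2.resize(p["img"][192:384,128:384],(800,600),interpolation=2)[:,:,::-1])
E
```

```text
time_s: 5.92
eef_pos: [0.5232, -0.2651, 0.2013]
tool_rot: [0.232, 0.973, 0.0, -0.001]
force: [-0.8, 0.2, -1.6]
opening: 0.167
gripper_force: 108.2
time_s: 6.08
eef_pos: [0.5232, -0.2651, 0.2014]
tool_rot: [0.288, 0.958, 0.0, -0.001]
force: [0.5, 0.8, -1.3]
opening: 0.17
gripper_force: 108.2
toolx 146.82301382291473 [ 0.52334229 -0.26512571  0.20161127] 0.17309605837126688 108.17385792732239 [204.53545812 406.69439433   1.91782446]
(np.float64(255.67918277998263), np.float64(292.914409139327)) (np.float64(255.2790861357), np.float64(245.4943971247425))
(np.float64(255.81569774382473), np.float64(274.847664487689)) (np.float64(255.46289934347396), np.float64(231.08167122721494))
```

View pics/w4.png

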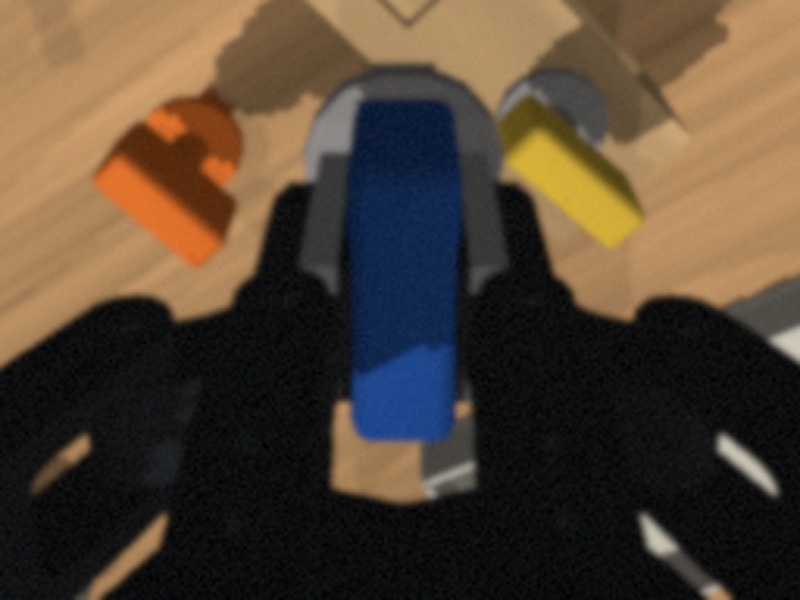

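The key sits straight in the fingers: top face from row ~180 to 438 in the crop, columns 352 to 460. I'll fit its offset along tool x and its height.

Run:
```python
from h import *
from scipy.optimize import least_squares
p=dict(np.load("grasp.npz")); M=R.from_quat(p["rot"]).as_matrix()
m=[192+180/3.125-.3,192+438/3.125-.3]
for L in (.0215,.023):
    r=least_squares(lambda a:[proj(p,p["pos"]+M@[a[0]+s*L,0,a[1]])[1]-v for s,v in zip((1,-1),m)],[0,-.033],x_scale=.001)
    print(L,r.x*1000)
    for z in (-.032,-.035): print(z,[proj(p,p["pos"]+M@[s*L,0,z])[1]-v for s,v in zip((1,-1),m)])
# collar front edge, at 32+... below
for z in (.013,.016,.019):print(z,proj(p,p["pos"]+M@[.019,0,z]))
```

```text
0.0215 [ -1.0459992 -31.513262 ]
-0.032 [np.float64(-1.6889470639484045), np.float64(-1.0288247013152727)]
-0.035 [np.float64(1.8271453550730428), np.float64(3.8640431830312423)]
0.023 [ -6.68570393 -23.81443529]
-0.032 [np.float64(-4.938699203959118), np.float64(1.5607654336495784)]
-0.035 [np.float64(-1.4855542250994063), np.float64(6.489052869053921)]
0.013 (np.float64(255.82204084583455), np.float64(213.53634821265874))
0.016 (np.float64(255.84428433729894), np.float64(211.61505688044662))
0.019 (np.float64(255.8657921264793), np.float64(209.75741381483817))
```

```bash
python3 -m crank '[[-1,12,23,0,0],[-1,17,34,0,0],[-1,17,34,0,0],[-1,17,34,0,0],[-1,17,34,0,0],[-1,17,34,0,0],[-1,17,34,0,0],[-1,17,34,0,0],[-1,17,34,0,0],[-1,17,34,0,0],[-1,17,34,0,0],[-1,17,34,0,0]]'
python3 -m crank '[[-1,6.5,9.7,0,0],[-1,0,0,20,0],[-1,0,0,20,0],[-1,0,0,0,0],[-1,0,0,0,0]]'
python3 - <<'E'
from h import *
s=sense(); M=R.from_quat(s["tool_rot"]).as_matrix();x=M[:,0]; print("toolx",np.degrees(np.arctan2(x[1],x[0]))%360,s["eef_pos"],M[:,2],totool([.5747,.1872,.1])+[1.4,0,0])
E
```

```text
time_s: 7.13
eef_pos: [0.5753, 0.1774, 0.2024]
tool_rot: [0.285, 0.959, -0.0, -0.0]
force: [0.9, -0.8, -1.7]
opening: 0.171
gripper_force: 108.2
time_s: 7.55
eef_pos: [0.5739, 0.1867, 0.161]
tool_rot: [0.286, 0.958, -0.001, -0.002]
force: [-0.2, 0.4, -0.6]
opening: 0.168
gripper_force: 108.2
toolx 146.80279270380686 [0.57393157 0.18666355 0.16104874] [-0.00453509 -0.00150021 -0.99998859] [ 0.86917163  1.09784789 61.04375325]
```

```bash
python3 -m crank '[[-1,0.9,1.1,10,0.4],[-1,0,0,10,0],[-1,0,0,8,0],[-1,0,0,6,0],[-1,0,0,6,0],[-1,0,0,0,0]]' && python3 -c "
from h import *
s=sense();print(s['force'],s['moment'],s['eef_pos'],totool([.5747,.1872,.1])+[1.4,0,0])"
```

```text
time_s: 8.05
eef_pos: [0.5746, 0.1882, 0.1217]
tool_rot: [0.29, 0.957, -0.001, -0.001]
force: [-0.7, 0.1, -1.1]
opening: 0.169
gripper_force: 108.3
[-0.65928158  0.07769751 -1.05811393] [-0.02480755 -0.01912222  0.06080385] [0.57464014 0.18822496 0.12167143] [ 0.75223463 -0.77811535 21.67210123]
```

```bash
python3 -m crank '[[-1,0.3,-0.4,5,0],[-1,0,0,5,0],[-1,0,0,5,0],[-1,0,0,3,0],[-1,0,0,1,0],[-1,0,0,0,0]]' && python3 -m crank '[[-1,0,0,1,0],[-1,0,0,1,0],[-1,0,0,1,0],[-1,0,0,0,0]]' && python3 -c "
from h import *
s=sense();print(s['force'],s['moment'],s['eef_pos'],totool([.5747,.1872,.1])+[1.4,0,0])"
```

```text
time_s: 8.55
eef_pos: [0.5745, 0.1884, 0.1034]
tool_rot: [0.29, 0.957, -0.0, -0.001]
force: [-1.2, -2.6, -2.8]
opening: 0.172
gripper_force: 108.2
time_s: 8.88
eef_pos: [0.5748, 0.1882, 0.1012]
tool_rot: [0.29, 0.957, -0.0, -0.0]
force: [-3.2, -4.2, -0.1]
opening: 0.172
gripper_force: 108.5
[-3.18061047 -4.18878881 -0.07071962] [-0.80662197  0.57274071  0.04847979] [0.57480773 0.18823374 0.10120093] [ 0.91608259 -0.91885254  1.20166381]
```

```bash
python3 -m crank '[[-1,0,-0.7,0,0],[-1,0,0,1,0],[-1,0,0,1,0],[-1,0,0,0,0]]' && python3 -c "
from h import *
s=sense();print(s['force'],s['moment'],s['eef_pos'])"
```

```text
time_s: 9.22
eef_pos: [0.5749, 0.1881, 0.0998]
tool_rot: [0.29, 0.957, 0.0, 0.0]
force: [-3.0, -3.7, 3.9]
opening: 0.17
gripper_force: 109.2
[-2.99177819 -3.72982201  3.85054153] [-0.69751875  0.66798173  0.00101004] [0.57493731 0.18807532 0.09979242]
```

```bash
python3 -m crank '[[-1,0,-0.5,1,0],[-1,0,0,1,0],[-1,0,0,0,0]]' && python3 -c "
from h import *
s=sense();print(s['force'],s['moment'],s['eef_pos'])
p=read_camera('side');u,v=map(int,proj(p,[.575,.187,.1]));print(u,v)
cv2.imwrite('pics/s1.png',cv2.resize(p['img'][v-45:v+45,u-60:u+60],(800,600),interpolation=2)[:,:,::-1])"
```

```text
time_s: 9.47
eef_pos: [0.575, 0.1881, 0.0997]
tool_rot: [0.29, 0.957, 0.001, 0.001]
force: [-7.0, -3.7, 13.5]
opening: 0.167
gripper_force: 110.5
[-7.01174751 -3.68980216 13.50503815] [-0.68862416  1.31201828  0.02823485] [0.57500695 0.18808925 0.09967424]
203 123
```

View pics/s1.png

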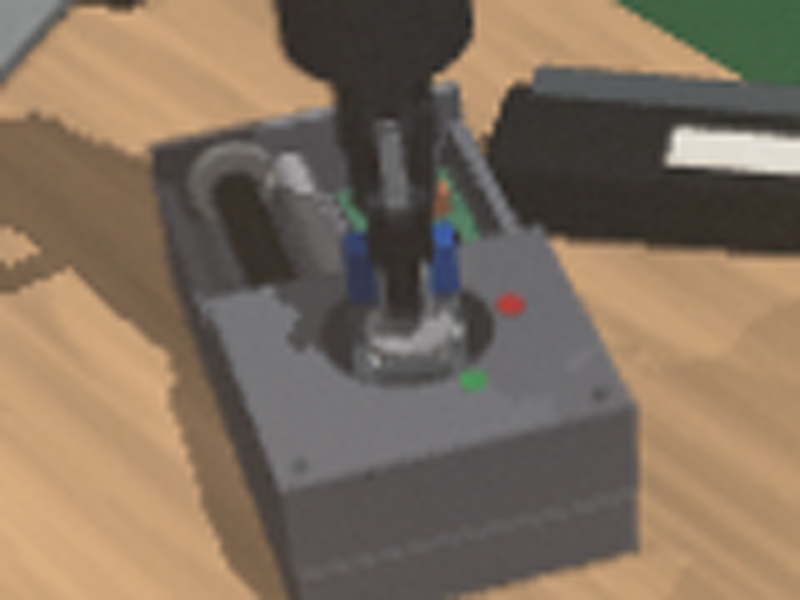

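The collar rests on the block and the vertical force rises sharply, so the key is home. I'll ease the push and turn it clockwise.

```bash
python3 -m crank '[[-1,0,-0.3,-0.8,0],[-1,0,0.1,0,5],[-1,0,0.1,0,5],[-1,0,0.1,0,5],[-1,0,0.1,0,5],[-1,0,0.1,0,5],[-1,0,0.1,0,5],[-1,0,0,0,0]]' && python3 -c "
from h import *
s=sense();x=R.from_quat(s['tool_rot']).as_matrix()[:,0];print(s['force'],s['moment'],s['eef_pos'],np.degrees(np.arctan2(x[1],x[0]))%360)"
```

```text
time_s: 10.18
eef_pos: [0.5753, 0.1876, 0.0997]
tool_rot: [0.529, 0.848, 0.0, 0.001]
force: [-5.0, -4.0, 8.9]
opening: 0.169
gripper_force: 109.8
[-5.04681151 -3.98770168  8.85177209] [-0.88136232  0.94017778 -0.04534262] [0.57531954 0.18760069 0.09973113] 116.08572888233687
```

```bash
python3 -m crank '[[-1,0,0.1,0,5],[-1,0,0.1,0,5],[-1,0,0.1,0,5],[-1,0,0.1,0,5],[-1,0,0.1,0,5],[-1,0,0.1,0,5],[-1,0,0.1,0,5],[-1,0,0,0,0]]' && python3 -c "
from h import *
s=sense();x=R.from_quat(s['tool_rot']).as_matrix()[:,0];print(s['force'],s['moment'],s['eef_pos'],np.degrees(np.arctan2(x[1],x[0]))%360)"
```

```text
time_s: 10.85
eef_pos: [0.575, 0.188, 0.0997]
tool_rot: [0.76, 0.65, -0.0, -0.0]
force: [-6.6, -3.8, 10.8]
opening: 0.171
gripper_force: 110.1
[-6.59883416 -3.8421924  10.7768491 ] [-0.82050004  1.45437804  0.01042071] [0.57496173 0.18802381 0.09971221] 81.08387506276323
```

```bash
python3 -m crank '[[-1,0,0,0,3],[-1,0,0,0,3],[-1,0,0,0,0]]' && python3 -c "
from h import *
s=sense();x=R.from_quat(s['tool_rot']).as_matrix()[:,0];print(s['force'],s['moment'],s['joint_torque'][5],np.degrees(np.arctan2(x[1],x[0]))%360)"; python3 -m crank '[[-1,0,0,0,3],[-1,0,0,0,0]]' && python3 -c "
from h import *
s=sense();x=R.from_quat(s['tool_rot']).as_matrix()[:,0];print(s['force'],s['moment'],s['joint_torque'][5],np.degrees(np.arctan2(x[1],x[0]))%360)"
```

```text
time_s: 11.1
eef_pos: [0.5745, 0.1877, 0.0997]
tool_rot: [0.792, 0.61, -0.001, -0.0]
force: [-8.2, -5.1, 12.2]
opening: 0.171
gripper_force: 110.3
[-8.22507857 -5.08002498 12.15961652] [-1.00348975  1.69419671 -0.03503775] 0.48650097101926804 75.19242483179225
time_s: 11.27
eef_pos: [0.5745, 0.1876, 0.0997]
tool_rot: [0.808, 0.589, -0.001, -0.0]
force: [-8.6, -5.5, 12.4]
opening: 0.17
gripper_force: 110.3
[-8.58646516 -5.54373302 12.43409119] [-0.9836051   1.68435613  0.20215185] 0.6389959529042244 72.22619387819667
```

```bash
python3 -m crank '[[-1,0,0,0,3],[-1,0,0,0,0]]' && python3 -c "
from h import *
s=sense();x=R.from_quat(s['tool_rot']).as_matrix()[:,0];print(s['force'],s['moment'],s['joint_torque'][5],np.degrees(np.arctan2(x[1],x[0]))%360)"; python3 -m crank '[[-1,0,0,0,2],[-1,0,0,0,0]]' && python3 -c "
from h import *
s=sense();x=R.from_quat(s['tool_rot']).as_matrix()[:,0];print(s['force'],s['moment'],s['joint_torque'][5],np.degrees(np.arctan2(x[1],x[0]))%360)
p=read_camera('side');u,v=map(int,proj(p,[.575,.187,.1]))
cv2.imwrite('pics/s2.png',cv2.resize(p['img'][v-45:v+45,u-60:u+60],(800,600),interpolation=2)[:,:,::-1])"
```

```text
time_s: 11.43
eef_pos: [0.5746, 0.1876, 0.0998]
tool_rot: [0.823, 0.568, -0.001, -0.0]
force: [-9.0, -5.0, 12.8]
opening: 0.169
gripper_force: 110.3
[-8.95449014 -4.99895266 12.76802395] [-0.97697507  1.74545341  0.33133257] 0.7587791047990322 69.25270288537918
time_s: 11.6
eef_pos: [0.5746, 0.1875, 0.0997]
tool_rot: [0.832, 0.554, -0.001, 0.0]
force: [-8.3, -5.0, 13.1]
opening: 0.172
gripper_force: 110.4
[-8.26346671 -4.98225886 13.13387164] [-0.97891724  1.71712365  0.70387424] 0.9569757431745529 67.34290883320608
```

View pics/s2.png

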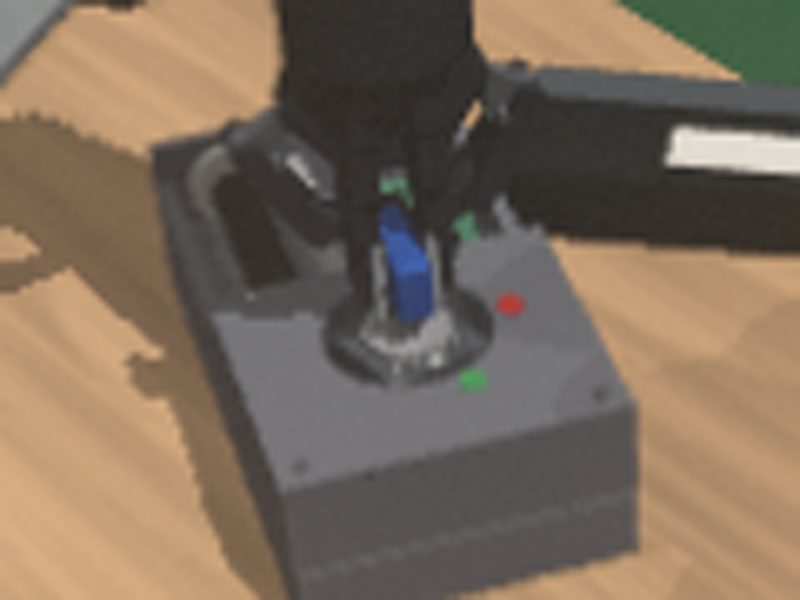

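The moment climbs steeply to 0.7 N m against the stop, and the pointer at about (430,358) is facing the green dot. I'll relax the turn, release and retreat.

```bash
python3 -m crank '[[-1,0,0,-0.5,-4],[-1,0,0,0,-4],[-1,0,0,0,0],[-0.5,0,0,0,0],[0,0,0,0,0],[1,0,0,0,0],[1,0,0,0,0],[1,0,0,0,0],[1,0,0,0,0],[1,0,0,0,0],[1,0,0,0,0]]' && python3 -m crank '[[1,0,0,-15,0],[1,0,0,-25,0],[1,0,0,-25,0],[1,0,0,-25,0],[1,0,0,-10,0],[1,0,0,0,0]]'
python3 - <<'E'
from h import *
p=read_camera("wrist"); u,v=map(int,proj(p,[.575,.187,.09])); print(u,v)
x0=min(max(u-80,0),352);y0=min(max(v-60,0),264); print(x0,y0)
cv2.imwrite("pics/w5.png",cv2.resize(p["img"][y0:y0+120,x0:x0+160],(800,600),interpolation=2)[:,:,::-1])
np.savez("fin.npz",**{k:p[k] for k in ["fx","fy","cx","cy","k1","rvec","tvec"]},o=[x0,y0])
E
```

```text
time_s: 12.57
eef_pos: [0.5753, 0.188, 0.0984]
tool_rot: [0.792, 0.611, 0.0, -0.0]
force: [0.2, 0.6, 1.1]
opening: 1.0
gripper_force: 0.0
time_s: 13.07
eef_pos: [0.5776, 0.1886, 0.2022]
tool_rot: [0.792, 0.611, 0.003, 0.001]
force: [-0.1, -0.6, 0.1]
opening: 0.998
gripper_force: 0.0
252 196
172 136
```

View pics/w5.png

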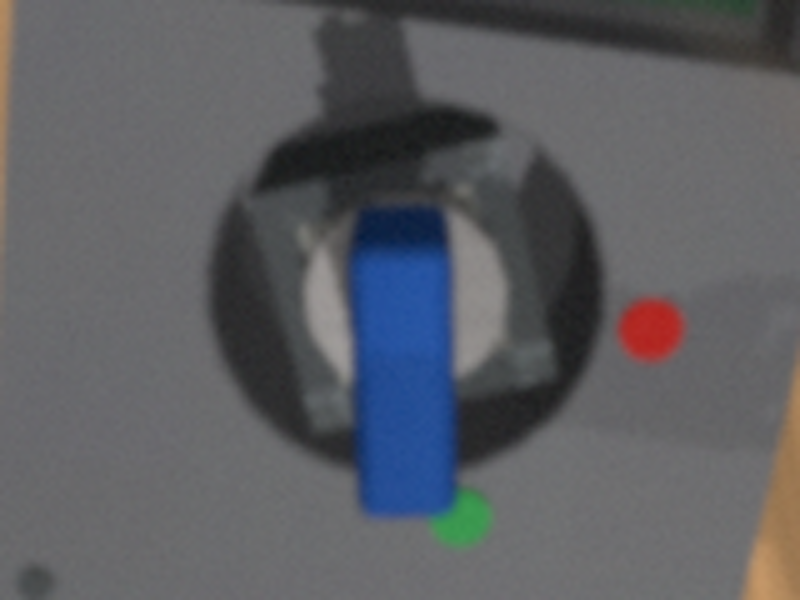

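The key stands in the lock with its collar over the block, whose near edge squares up to the green dot. One last check of the block's angle and the handle's height by numbers.

Run:
```python
from h import *
p=dict(np.load("fin.npz")); o=p["o"]
f=lambda x,y,z: onz(p,(x+.5)/5-.5+o[0],(y+.5)/5-.5+o[1],z)
P=np.array([f(x,y,.081) for x,y in [(250,195),(523,140),(555,378),(318,432)]]); print(P.mean(0))
for i in range(4):
    a=P[(i+1)%4]-P[i]; print(np.hypot(*a[:2])*1000,np.degrees(np.arctan2(a[1],a[0]))%90)
for nm,x,y in [("red",651,330),("green",462,518)]:
    d=f(x,y,.085)-[.5747,.1872,0]; print(nm,np.degrees(np.arctan2(d[1],d[0])))
T=np.array([f(x,y,.133) for x,y in [(357,250),(450,250),(455,512),(362,516)]]); print(T.mean(0),[np.linalg.norm(T[(i+1)%4]-T[i])*1000 for i in range(4)])
```

```text
[0.5758567  0.18656339 0.081     ]
50.77920010796311 86.78649196347101
46.59150219699961 83.94757842407923
46.74788337023585 88.91727713213572
48.30436846267977 88.86987430100326
red -23.466109788255718
green -91.20713211428186
[0.5754844  0.18754733 0.133     ] [np.float64(13.823783449733783), np.float64(42.96557186212469), np.float64(14.69523214005884), np.float64(43.6356991281581)]
```

```bash
python3 -c "
from bench import *
print(job_done())"
```

```text
the job is handed in; nothing more can be done
None
```

The blue key is fully home in the socket and turned clockwise to its stop, with the block now lined up on the green dot to within about a degree. The gripper has let go and is clear above it, and the job was handed in about 13 s into the 42 s limit.

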